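# Click the specimen pot's lid home with the lid press

### The job

One of the three white specimen pots has its blue lid still standing up, with a red band of seal showing under it. Take the yellow-handled lid press, stand its steel foot centred and square on that lid and press straight down until the lid clicks fully home, then stand the press upright on the floor of the steel tray and let go. Do not touch any pot with the gripper, and leave the pots and the forceps where they are.

Things in the scene. Friction and masses are not known exactly. Their poses are not given: they have to be found in the camera images.
- press_mid (a point): The lid press, a loose hand tool standing upright on the bench, 80 mm tall, 0.25 kg: a round steel foot (diameter 54 mm, 14 mm thick) under a yellow square handle (24 x 24 mm, from 14 to 80 mm above the underside, on the axis). This point is on its axis, 40 mm above the underside; z points up along the handle, x and y are square to the handle's flat sides.
- press: The same lid press; origin at the centre of the underside of its foot, axes as for press_mid.
- pot: The open specimen pot, loose, 0.4 kg: white jar of 70 mm diameter, 60 mm high, standing on the bench, with a red sealing neck above it on which the blue lid slides. Origin at the centre of its underside, z up. Two sealed pots look the same but show no red band and stand 9 mm lower.
- lid_top (a point): Centre of the top face of that pot's blue lid (flat disc of 68 mm diameter, 15 mm thick). Its top is 84 mm above the bench while the lid is up, 75 mm when it is home. z up.
- lid (a joint): How far that lid has been pressed down, m: 0 = standing up as at the start (9 mm band of red seal showing), 0.009 = fully home. It resists with up to about 12 N over the first half of the travel, then snaps down by itself against a rigid stop and stays; let go before half-way and it springs back up.
- sealed_a: A pot already sealed (bystander), loose, 0.42 kg, 70 mm diameter, 75 mm high with its lid. Origin at the centre of its underside.
- sealed_b: Another pot already sealed, the same as sealed_a.
- tray: Empty steel instrument tray fixed to the bench, 190 x 150 mm outside along its x and y, walls 3 mm thick and 20 mm high, flat floor 3 mm above the bench. Origin at the centre of its underside, z up.
- forceps: Steel forceps lying loose on the bench (bystander), 143 mm long along their x, 22 mm wide, 6 mm thick. Origin at their middle, on the bench.
Not all that is in view belongs to the job. Several things have the shape of the tray; the one meant has the colours described above.

How it is judged:
By the outcome, as a careful person would: the job done as asked, in the order asked, and still so for the second after the job is handed in, with the robot touching nothing.
It also fails if it takes over 54 s, if anything falls off the work surface, if the arm or the gripper's body presses on something with over 40 N, if the wrist force passes 120 N, or if a joint passes its speed limit or range.

### The arm

A 6-joint arm with a two-finger parallel gripper is mounted at the origin on the work surface. World frame = base frame: x ahead of the robot, y to its left, z up, the work surface at z = 0. Lengths are in m, angles in rad, forces in N, time in s.
With the tool pointing down it reaches from about 0.325 to 0.925 m from the base axis. Payload 3.1 kg.
Tool frame: the origin (TCP) lies at the very end of the fingers, on their centre line; the grasp point (between the pads) lies robot.tcp_to_grasp behind it (robot.tcp_to_grasp is the distance from the TCP to the grasp point, in m); z points along the fingers, y is the line along which they close (so a half turn about z gives the same grasp; the last joint's range is limited). The gripper opens to 85 mm and grips with 20 to 120 N. Pads are 22 mm wide; open, the fingers measure 114 mm over their backs; the gripper's body (76 mm by 85 mm) begins 54 mm behind the grasp point. The pads swing forward as they close: fully open they stand 13 mm farther back than shut.
Start: joints at [-1.245, 0.217, 1.613, -0, 1.311, -0.112], TCP at [0.265, -0.566, 0.231] pointing down, gripper open.
Joint ranges: [-2.75, 2.75], [-0.78, 2.1], [0.31, 2.55], [-1.13, 4.27], [0.13, 2.63], [-2.58, 2.58]. Speed limits (rad/s): [2.79, 2.79, 3.14, 3.14, 3.14, 3.14].

### API

Orientations are given as [roll, pitch, yaw] about the fixed x, y, z axes, in that order (R = Rz(yaw) Ry(pitch) Rx(roll)).
In Python, from rig import robot gives the robot as it stands.
- The arm moves only by the tool jog_arm, never from a script. Its argument "steps" is a list of rows, each a list of 6 numbers: the shift along the tool's x, y, z in cm, then the turn, a rotation vector about the tool's x, y, z in rad. A call has 1 to 10 rows; each row is the pose to reach, as a shift and turn from the pose commanded when the call began, along the tool's axes at that moment; what a row does not reach only later rows make up. A row lasts 1/10 s, in which the tool goes at most 50 mm and 8.59 degrees, less where a joint would pass 70% of its speed; a pose out of reach is approached as far as the arm can. A call with a gripper value outside its range is refused whole. "grip" is the gripper's target within -1 to 1 (shut at 1, half-way at 0, fully open at -1), set as the call begins (left out, the last holds). The fingers move at their own pace and stop on an object; the grip force is fixed at half the most. Time passes only in rows, so rows that repeat a pose let the fingers close. It gives the time, the measured TCP pose, the force, the opening and the grip force at its end, in the units of the state.
- robot.sense(): the state, without advancing time (a new reading comes with each control period).
- robot.capture(name): name is "scene" or "top" or "wrist"; returns a dict with "image" (480x640x3 uint8, red, green, blue), "depth" (480x640 float32, m along the optical axis (not along the pixel's ray), 0 where there is no reading), "intrinsics" (3x3 intrinsics, pixels), "k1" (the pictures are not rectified: a ray, as slopes to the right and down, at radius r is drawn at 1 + k1 r^2 times it, then the intrinsics apply), "cam_to_world" (4x4, takes a point from camera to world coordinates). Camera axes: x right, y down, z forward; pixel columns grow to the right and rows downward; lengths in m; the calibration is good to about 2 mm. A picture is of the moment at which its call begins.
- robot.hand_in(): hands the job in; it is judged then, once.
The state is a dict: "clock": time; "joint_positions": joint angles; "dq": joint speeds; "joint_torque": joint torques, N m; "eef_pos": TCP position; "tcp_rot": TCP orientation; "wrist_force": force on the tool from outside, world axes, zero at the start; "wrist_torque": the same for the moment, N m; "opening": opening from 0.0 (shut) to 1.0 (fully open); "grasp_force": force on a finger pad.
Only numpy, scipy, OpenCV 4.12 (cv2) and the standard library are available. Lean on these libraries where they do the work, as an engineer would, in place of code of your own. Each camera call takes 0.05 s, during which the arm holds its last target. There are 200 camera calls.

## Working session

There is one attempt and no reset: what is moved stays moved. The work goes in short steps, Python scripts to look and compute and a tool call to move; the robot and the scene stay as the last step left them, time stands still between calls to the robot, and variables do not carry over. Pictures are saved under pics/ and viewed, at most 13 in all, crops included, and the job is handed in when it is done.

Besides the shell and the picture viewer there is one more tool, called after "Call:" as a command line: name --pt "numbers of a row" for each row, then --argument value for the rest. jog_arm: Moves the arm, as the interface text tells. Its arguments: {"type":"object","properties":{"steps":{"type":"array","items":{"type":"array","items":{"type":"number"}}},"grip":{"type":"number"}},"required":["steps"]}

```bash
mkdir -p pics; cat > h.py <<'E'
import numpy as np, cv2
from rig import robot
def cap(n,f):
    c=robot.capture(n); cv2.imwrite(f'pics/{f}.png',c['image'][:,:,::-1]); np.savez(f'pics/{f}.npz',**c); return c
def load(f): return dict(np.load(f'pics/{f}.npz'))
def ray(c,u,v):
    K=c['intrinsics']; d=np.array([(u-K[0,2])/K[0,0],(v-K[1,2])/K[1,1]]); s=d.copy()
    for _ in range(20): s=d/(1+float(c['k1'])*(s@s))
    return np.array([s[0],s[1],1.])
def onz(c,u,v,z):
    T=c['cam_to_world']; r=T[:3,:3]@ray(c,u,v); return T[:3,3]+r*(z-T[2,3])/r[2]
def dep(c,u,v):
    T=c['cam_to_world']; return T[:3,:3]@(ray(c,u,v)*c['depth'][int(v),int(u)])+T[:3,3]
E
python3 - <<'E'
from h import *
for n in('scene','top'): c=cap(n,n+'0'); print(c['cam_to_world'].round(3),c['k1'],c['intrinsics'])
s=robot.sense();print({k:np.round(v,3) for k,v in s.items()},robot.tcp_to_grasp)
E
```

```text
[[-0.825  0.487 -0.286  0.844]
 [ 0.565  0.699 -0.438  0.607]
 [-0.014 -0.523 -0.852  1.251]
 [ 0.     0.     0.     1.   ]] 0.01032376158770425 [[508.14626152   0.         315.45032142]
 [  0.         508.14626152 235.82802153]
 [  0.           0.           1.        ]]
[[-0.016 -0.989  0.15   0.302]
 [-1.     0.012 -0.026  0.017]
 [ 0.024 -0.15  -0.988  1.164]
 [ 0.     0.     0.     1.   ]] -0.055469254907659735 [[511.49304935   0.         324.38155689]
 [  0.         511.49304935 232.90173052]
 [  0.           0.           1.        ]]
{'clock': np.float64(0.1), 'joint_positions': array([-1.245,  0.218,  1.615,  0.   ,  1.311, -0.112]), 'dq': array([ 0.   , -0.001, -0.003, -0.001,  0.   , -0.001]), 'joint_torque': array([-1.0000e-03, -3.9807e+01, -3.0497e+01, -0.0000e+00,  4.0000e-03,
        0.0000e+00]), 'eef_pos': array([ 0.265, -0.565,  0.23 ]), 'tcp_rot': array([-3.139, -0.   ,  0.438]), 'wrist_force': array([ 0.343, -0.425, -0.149]), 'wrist_torque': array([0.023, 0.009, 0.015]), 'grasp_force': np.float64(0.0), 'opening': np.float64(1.003)} 0.0187
```

View pics/scene0.png

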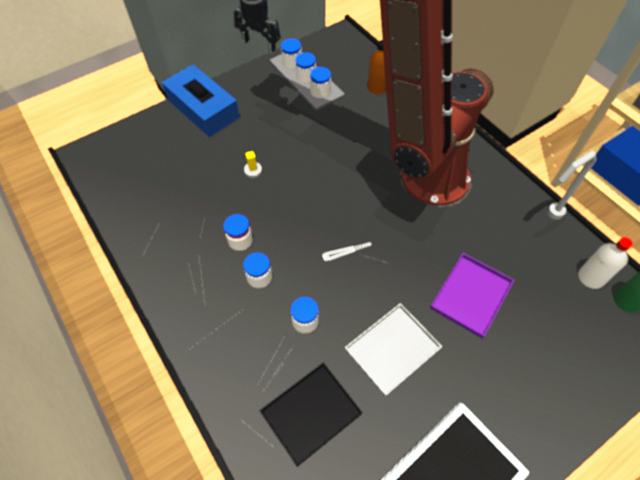

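View pics/top0.png

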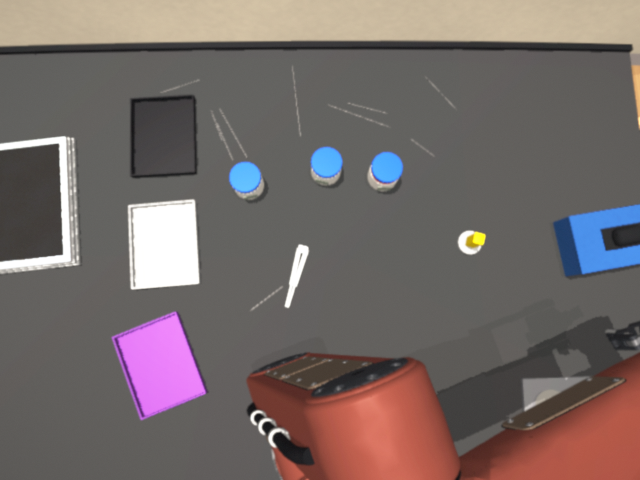

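The scene view shows three pots at (237,232), (257,270) and (305,315); the first seems to show red. A mat with three more pots is at (305,68). The press is at (252,163) in scene and (470,242) in top. Tray-shaped things in top are white/steel (164,245), black (163,135), purple (160,365) and a tablet-like one (35,205). I take the steel one. Next is a close crop to check the choice.

```bash
python3 - <<'E'
from h import *
a=cv2.imread('pics/scene0.png'); b=cv2.imread('pics/top0.png')
r=lambda i,x,y,w,h:cv2.resize(i[y:y+h,x:x+w],(400,300),interpolation=cv2.INTER_CUBIC)
cv2.imwrite('pics/crop1.png',np.vstack([np.hstack([r(a,210,200,120,90*1),r(a,265,30,80,60)]),np.hstack([r(b,440,215,60,45),r(b,350,140,80,60)])]))
c=load('top0')
for n,u,v in [('p1',387,166),('p2',326,160),('p3',246,176),('hd',476,240)]: print(n,dep(c,u,v).round(4))
for n,u,v in [('t1',129,205),('t2',195,200),('t3',199,284),('t4',132,289)]: print(n,onz(c,u,v,.02).round(4))
for u,v in [(305,247),(288,306)]: print('f',onz(c,u,v,.003).round(3))
E
```

```text
p1 [ 0.613  -0.1512  0.0802]
p2 [ 0.6289 -0.0174  0.0762]
p3 [0.5941 0.1579 0.0777]
hd [ 0.4462 -0.3392  0.0805]
t1 [0.545 0.432 0.02 ]
t2 [0.5547 0.2812 0.02  ]
t3 [0.3636 0.2683 0.02  ]
t4 [0.3542 0.4176 0.02  ]
f [0.446 0.032 0.003]
f [0.312 0.071 0.003]
```

View pics/crop1.png

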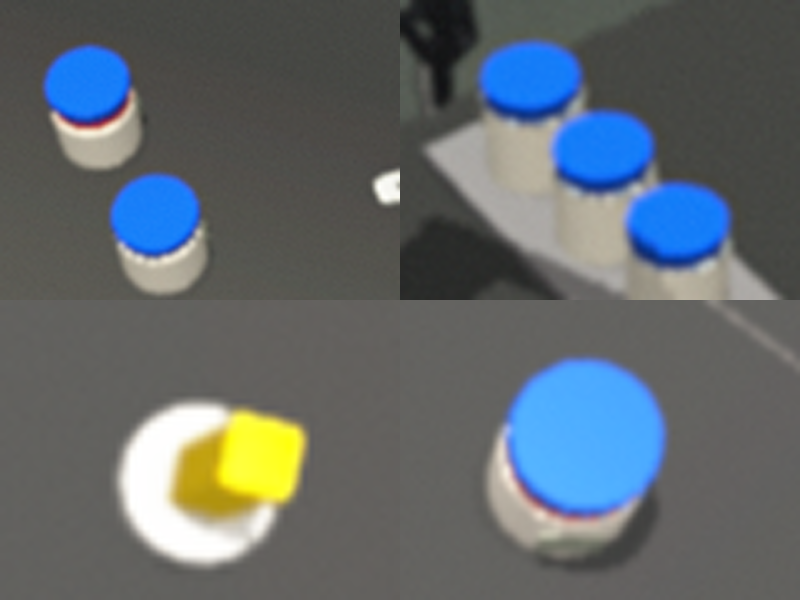

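Crop: the pot at scene (237,232) = top (387,170) shows the red band. Its neighbour doesn't, and the three background pots don't either. The press handle's top face has corners at crop (238,410), (305,428), (290,502), (218,485).

```bash
cat >> h.py <<'E'
def blob(c,x,y,w,h,col,z):
    im=c['image'][y:y+h,x:x+w].astype(int); R,G,B=im[...,0],im[...,1],im[...,2]
    m={'blue':(B>R+60)&(B>150),'bright':(R>200)&(G>200)&(B<100)}[col]
    n,l,s,_=cv2.connectedComponentsWithStats(m.astype(np.uint8)); i=1+s[1:,4].argmax()
    p=np.argwhere(l==i)[:,::-1]+[x,y]
    q=np.array([onz(c,u,v,z)[:2] for u,v in p]); return q, p
E
python3 - <<'E'
from h import *
c=load('top0'); d=load('scene0')
for cc,b in((c,(360,140,60,60)),(d,(215,205,45,45))):
    q,p=blob(cc,*b,'blue',.084); (o,s,a)=cv2.minAreaRect(q.astype(np.float32)*1000); print('lid',q.mean(0).round(4),o,s)
q,p=blob(c,450,225,50,35,'bright',.08); print('hd',q.mean(0).round(4),cv2.minAreaRect(q.astype(np.float32)*1000))
k=[onz(c,440+x/6.667,215+(y-300)/6.667,.08)[:2] for x,y in [(238,410),(305,428),(290,502),(218,485)]]
k=np.array(k);print(k.mean(0).round(4)); e=np.roll(k,-1,0)-k; print(np.degrees(np.arctan2(e[:,1],e[:,0])).round(1),np.linalg.norm(e,axis=1).round(4))
E
```

```text
lid [ 0.61   -0.1498] (609.803955078125, -149.60842895507812) (68.5828628540039, 67.94346618652344)
lid [ 0.6111 -0.1482] (611.120849609375, -148.46197509765625) (68.43157196044922, 69.39973449707031)
hd [ 0.4503 -0.3452] ((450.5489501953125, -345.1848449707031), (24.26605224609375, 26.309141159057617), 86.3707504272461)
[ 0.4496 -0.3471]
[-105.9  164.9   75.9  -18.3] [0.0227 0.0251 0.0242 0.0258]
```

Call:
jog_arm --pt "26.1 -12.0 3.1 0 0 0.715" --pt "26.1 -12.0 3.1 0 0 0.715" --pt "26.1 -12.0 3.1 0 0 0.715" --pt "26.1 -12.0 3.1 0 0 0.715" --pt "26.1 -12.0 3.1 0 0 0.715" --pt "26.1 -12.0 3.1 0 0 0.715" --pt "26.1 -12.0 3.1 0 0 0.715" --pt "26.1 -12.0 3.1 0 0 0.715" --pt "26.1 -12.0 3.1 0 0 0.715" --pt "26.1 -12.0 3.1 0 0 0.715" --grip -1

```text
clock: 1.1
eef_pos: [0.4497, -0.3479, 0.2004]
tcp_rot: [3.141, 0.0, -0.279]
wrist_force: [0.9, 0.1, 0.2]
opening: 0.999
grasp_force: 0.0
```

```bash
cat >> h.py <<'E'
from scipy.spatial.transform import Rotation as Ro
def to(p,yaw_deg=None):
    s=robot.sense(); R=Ro.from_euler('xyz',s['tcp_rot']); e=R.inv().apply(np.array(p)-s['eef_pos'])*100
    t=0 if yaw_deg is None else (R.inv()*Ro.from_euler('xyz',[np.pi,0,np.radians(yaw_deg)])).as_rotvec()
    print('t',round(float(s['clock']),2),s['eef_pos'].round(4),s['tcp_rot'].round(3),'step cm',e.round(2),np.round(t,3))
E
python3 - <<'E'
from h import *
c=cap('wrist','w1'); print(c['cam_to_world'].round(3)); to([.45,-.346,.035],-16)
q,p=blob(c,0,0,640,480,'bright',.08); print(p.min(0),p.max(0),q.mean(0),cv2.minAreaRect(q.astype(np.float32)*1000))
E
```

```text
[[-0.276 -0.914 -0.297  0.526]
 [-0.961  0.263  0.086 -0.371]
 [-0.     0.309 -0.951  0.343]
 [ 0.     0.     0.     1.   ]]
t 1.15 [ 0.4497 -0.348   0.2004] [ 3.141 -0.    -0.279] step cm [-0.03 -0.21 16.54] [ 0. -0. -0.]
[323 204] [324 211] [ 0.463595   -0.36091221] ((463.6049499511719, -360.97119140625), (0.6190444827079773, 5.721162796020508), 85.47638702392578)
```

View pics/w1.png

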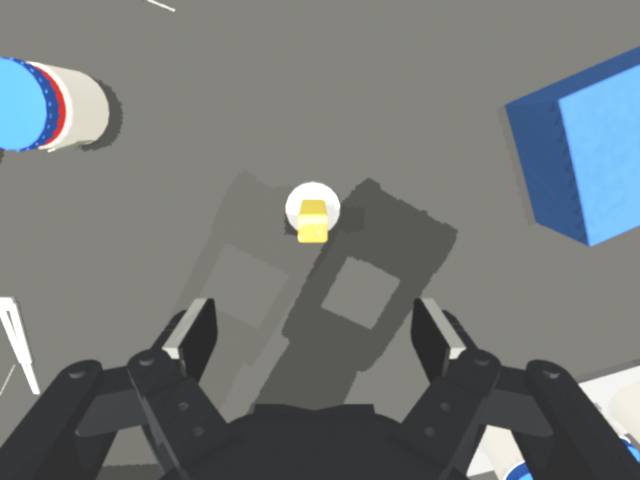

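The wrist view shows the handle square to the image: top face about columns 300–328, rows ~214–242, foot centre about (313,209), and the red-banded pot at the left (45,105). I'll enlarge the handle for a precise reading.

```bash
python3 - <<'E'
from h import *
c=load('w1'); print(c['intrinsics'][0],c['k1'])
cv2.imwrite('pics/crop2.png',cv2.resize(c['image'][170:260,260:380,::-1],None,fx=6,fy=6,interpolation=cv2.INTER_CUBIC))
for v in (204,209,214,219,224,229,234,239): print(v,dep(c,314,v).round(4))
q=[onz(c,*p,.014)[:2].round(4) for p in ((286,209),(340,209),(313,182))];print(q)
print(onz(c,314,228,.08))
E
```

```text
[341.00483356   0.         313.69984035] -0.06196728442125349
204 [ 0.4601 -0.352   0.0416]
209 [ 0.4601 -0.352   0.0607]
214 [ 0.4599 -0.3519  0.0771]
219 [ 0.4567 -0.351   0.0801]
224 [ 0.4528 -0.3499  0.0803]
229 [ 0.4486 -0.3487  0.0798]
234 [ 0.4446 -0.3475  0.0801]
239 [ 0.4402 -0.3463  0.0792]
[array([ 0.4569, -0.3223]), array([ 0.4421, -0.3736]), array([ 0.4752, -0.3554])]
[ 0.44944415 -0.34893989  0.08      ]
```

View pics/crop2.png

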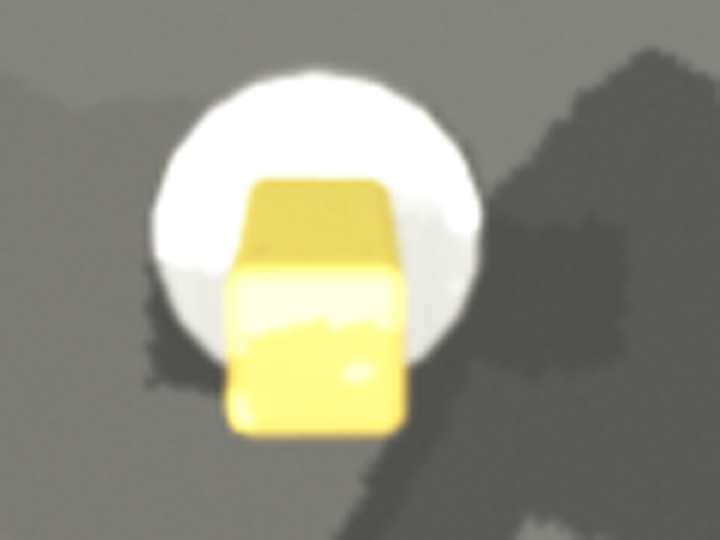

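Crop 2: the top face spans crop columns 226–407 and rows 265–437, so its centre is at pixel (312.8,228.5) and world (0.449,−0.348). That's right under the TCP, and it's square. Descending and gripping.

Call:
jog_arm --pt "-0.1 0 4 0 0 0" --pt "-0.1 0 8 0 0 0" --pt "-0.1 0 12 0 0 0" --pt "-0.1 0 14.5 0 0 0" --pt "-0.1 0 16 0 0 0" --pt "-0.1 0 16.5 0 0 0" --pt "-0.1 0 16.5 0 0 0"

```text
clock: 1.85
eef_pos: [0.4495, -0.3471, 0.0354]
tcp_rot: [3.142, -0.0, -0.278]
wrist_force: [0.3, -0.4, 0.4]
opening: 0.999
grasp_force: 0.0
```

Call:
jog_arm --pt "0 0 0 0 0 0" --pt "0 0 0 0 0 0" --pt "0 0 0 0 0 0" --pt "0 0 0 0 0 0" --pt "0 0 0 0 0 0" --pt "0 0 0 0 0 0" --pt "0 0 0 0 0 0" --pt "0 0 0 0 0 0" --pt "0 0 0 0 0 0" --pt "0 0 0 0 0 0" --grip 1

```text
clock: 2.85
eef_pos: [0.4501, -0.3471, 0.0362]
tcp_rot: [3.141, -0.001, -0.277]
wrist_force: [0.3, 0.9, 5.2]
opening: 0.277
grasp_force: 59.9
```

Call:
jog_arm --pt "0 0 -2 0 0 0" --pt "0 0 -5 0 0 0" --pt "0 0 -8 0 0 0" --pt "0 0 -12 0 0 0" --pt "0 0 -13 0 0 0" --pt "0 0 -13 0 0 0"

```text
clock: 3.45
eef_pos: [0.4504, -0.3472, 0.1665]
tcp_rot: [3.14, -0.003, -0.277]
wrist_force: [0.5, -0.6, -2.4]
opening: 0.271
grasp_force: 59.3
```

```bash
python3 - <<'E'
from h import *
c=cap('wrist','w2'); to([.6105,-.149,.16],-16); print(robot.sense()['opening'],robot.sense()['grasp_force'])
q,p=blob(c,0,0,300,300,'blue',.084); print('lid',q.mean(0),p.min(0),p.max(0),cv2.minAreaRect(q.astype(np.float32)*1000))
E
```

```text
t 3.5 [ 0.4492 -0.346   0.1643] [-3.141e+00  1.000e-03 -2.770e-01] step cm [ 10.13 -23.37   0.43] [-0.     0.001  0.002]
0.27246655589622276 59.323707818984985
lid [ 0.59694538 -0.18001219] [ 0 63] [ 23 150] ((594.2598266601562, -182.09637451171875), (17.161453247070312, 56.33092498779297), 60.81866455078125)
```

View pics/w2.png

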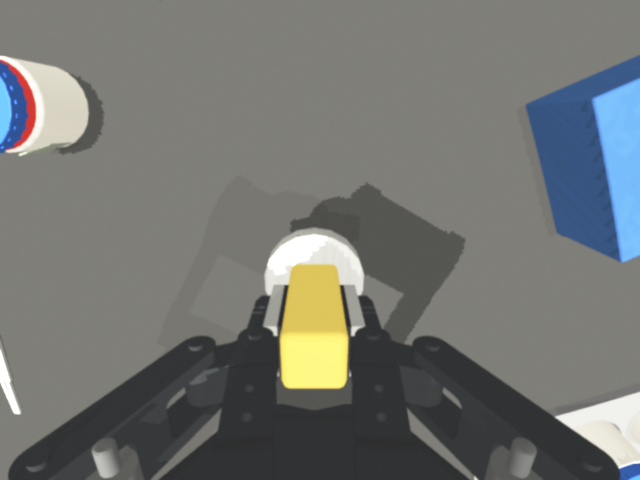

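The press is held squarely. Its foot is seen at (314,270) and its top face at (314,358). Next I go beside the pot so the wrist camera sees the lid ahead.

Call:
jog_arm --pt "0 -4 -1 0 0 0" --pt "0 -8 -2 0 0 0" --pt "0 -12 -2 0 0 0" --pt "0 -16 -2 0 0 0" --pt "0 -20 -2 0 0 0" --pt "0 -22.5 -2 0 0 0" --pt "0 -23.4 -2 0 0 0" --pt "0 -23.4 -2 0 0 0" --pt "0 -23.4 -2 0 0 0"

```text
clock: 4.4
eef_pos: [0.5125, -0.1219, 0.1837]
tcp_rot: [3.141, 0.003, -0.277]
wrist_force: [-0.4, -0.5, -2.8]
opening: 0.272
grasp_force: 59.9
```

```bash
python3 - <<'E'
from h import *
c=cap('wrist','w3'); 
im=c['image'].astype(int); m=((im[...,2]>im[...,0]+60)&(im[...,2]>200)).astype(np.uint8)
q,p=blob(c,150,0,340,300,'blue',.084); print('lid',q.mean(0),p.min(0),p.max(0),cv2.minAreaRect(q.astype(np.float32)*1000))
to([.6105,-.149,.185],-16)
for v in (300,310,320,330,340,350,360,370): print(v,dep(c,314,v).round(4))
E
```

```text
lid [ 0.60973381 -0.15134811] [263  35] [367 145] ((608.6091918945312, -150.957763671875), (68.57523345947266, 68.72517395019531), 19.925735473632812)
t 4.45 [ 0.5128 -0.1223  0.1841] [ 3.141e+00  2.000e-03 -2.780e-01] step cm [10.13 -0.11 -0.11] [0.001 0.002 0.001]
300 [ 0.5227 -0.1257  0.2015]
310 [ 0.5229 -0.1258  0.2097]
320 [ 0.5238 -0.126   0.2184]
330 [ 0.5229 -0.1258  0.2233]
340 [ 0.5218 -0.1255  0.2275]
350 [ 0.5177 -0.1243  0.2273]
360 [ 0.5143 -0.1233  0.2281]
370 [ 0.5094 -0.1219  0.2271]
```

View pics/w3.png

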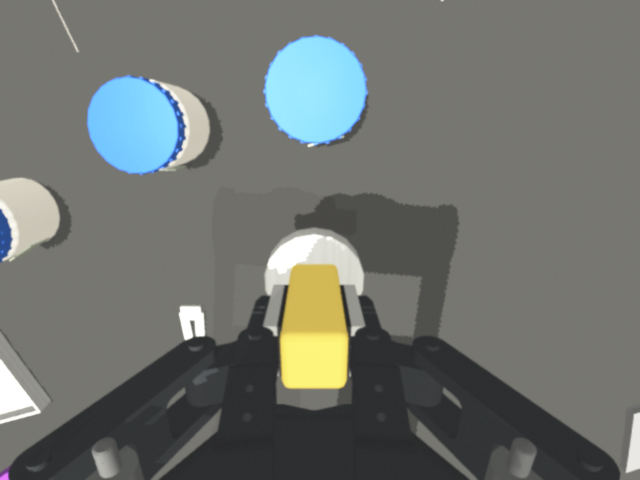

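The wrist view shows the lid at columns 263–367, rows 35–145 (centre 315,90). The press column is 314, so it's straight ahead along tool x, about 10.2 cm. Moving over it and down to a gap of about 20 mm.

Call:
jog_arm --pt "3 0 0 0 0 0" --pt "6 0 0 0 0 0" --pt "9 0 0 0 0 0" --pt "10.2 0 1 0 0 0" --pt "10.2 0 3 0 0 0" --pt "10.2 0 4.5 0 0 0" --pt "10.2 0 4.5 0 0 0" --pt "10.2 0 4.5 0 0 0"

```text
clock: 5.25
eef_pos: [0.6108, -0.1497, 0.1395]
tcp_rot: [-3.142, 0.002, -0.278]
wrist_force: [1.2, -0.2, -2.0]
opening: 0.274
grasp_force: 59.9
```

```bash
python3 - <<'E'
from h import *
c=cap('wrist','w4'); d=cap('top','t4'); e=cap('scene','s4')
to([.6105,-.150,.12],-16)
r=lambda i,x,y,w,h:cv2.resize(i[y:y+h,x:x+w,::-1],(390,292),interpolation=cv2.INTER_CUBIC)
cv2.imwrite('pics/crop4.png',np.vstack([np.hstack([r(c['image'],220,180,200,150),r(d['image'],340,120,100,75)]),np.hstack([r(e['image'],190,180,100,75),r(c['image'],0,0,640,480)])]))
E
```

```text
t 5.4 [ 0.6123 -0.1497  0.1417] [ 3.141e+00 -2.000e-03 -2.770e-01] step cm [-0.17  0.07  2.17] [ 0.    -0.002  0.002]
```

View pics/crop4.png

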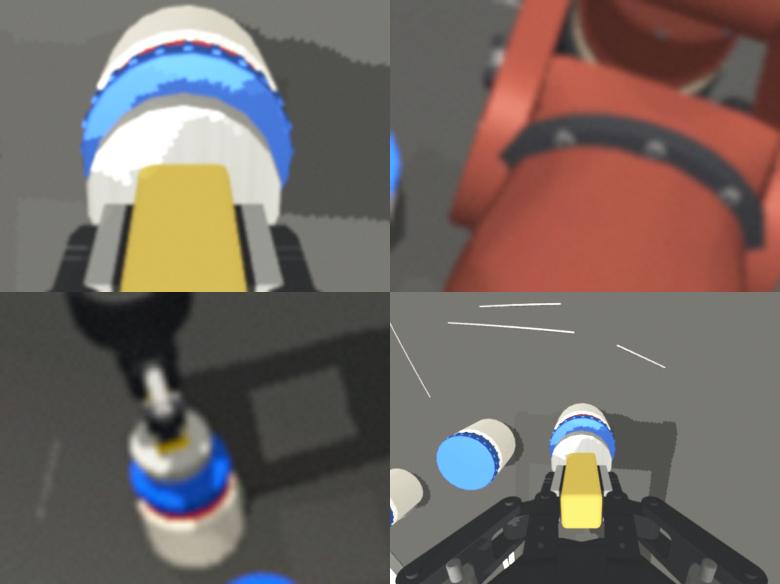

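```bash
python3 - <<'E'
from h import *
c=load('w4'); im=c['image']
cv2.imwrite('pics/crop5.png',cv2.resize(im[180:260,255:375,::-1],None,fx=6,fy=6,interpolation=cv2.INTER_CUBIC))
ax=np.array([.961,-.276])
for n,u,v,z,r in (('lid',315.5,205.6,.084,.034),('footbot',315,227.7,.104,.027),('foottop',315,235,.118,.027)): p=onz(c,u,v,z)[:2]; print(n,(p-ax*r).round(4),(p-ax*r)@ax)
E
```

```text
lid [ 0.6096 -0.1513] 0.6275718026173912
footbot [ 0.609  -0.1508] 0.6269093976397674
foottop [ 0.6094 -0.1508] 0.6272875964298185
```

View pics/crop5.png

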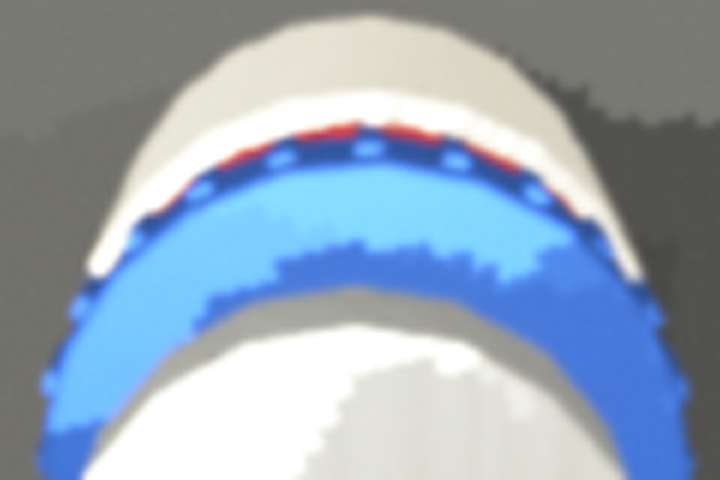

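Crop 5: the lid apex column is ~316.3 and the foot apex ~314.5, so I shift about 1 mm along +y. Fore-aft is fine. Going down to near contact, then pressing in small steps.

Call:
jog_arm --pt "0 0.1 0.5 0 0 0" --pt "0 0.1 1.0 0 0 0" --pt "0 0.1 1.4 0 0 0" --pt "0 0.1 1.7 0 0 0" --pt "0 0.1 1.9 0 0 0" --pt "0 0.1 2.0 0 0 0" --pt "0 0.1 2.0 0 0 0" --pt "0 0.1 2.0 0 0 0"

```text
clock: 6.2
eef_pos: [0.6116, -0.1503, 0.1204]
tcp_rot: [3.142, -0.0, -0.277]
wrist_force: [0.1, -0.2, -1.8]
opening: 0.274
grasp_force: 60.0
```

Call:
jog_arm --pt "0 0 0.1 0 0 0" --pt "0 0 0.2 0 0 0" --pt "0 0 0.3 0 0 0" --pt "0 0 0.3 0 0 0" --pt "0 0 0.3 0 0 0"

```text
clock: 6.7
eef_pos: [0.6119, -0.1504, 0.1195]
tcp_rot: [3.142, -0.001, -0.277]
wrist_force: [-3.9, 0.9, 7.0]
opening: 0.275
grasp_force: 61.0
```

Call:
jog_arm --pt "0 0 0.1 0 0 0" --pt "0 0 0.2 0 0 0" --pt "0 0 0.3 0 0 0" --pt "0 0 0.4 0 0 0" --pt "0 0 0.4 0 0 0" --pt "0 0 0.4 0 0 0"

```text
clock: 7.3
eef_pos: [0.611, -0.1501, 0.1124]
tcp_rot: [-3.142, 0.001, -0.277]
wrist_force: [-0.5, -0.5, -2.9]
opening: 0.273
grasp_force: 60.0
```

Call:
jog_arm --pt "0 0 0.1 0 0 0" --pt "0 0 0.2 0 0 0" --pt "0 0 0.3 0 0 0" --pt "0 0 0.3 0 0 0" --pt "0 0 0.3 0 0 0"

```text
clock: 7.8
eef_pos: [0.6116, -0.1503, 0.1112]
tcp_rot: [3.142, -0.0, -0.277]
wrist_force: [-3.8, -0.0, 5.5]
opening: 0.272
grasp_force: 60.6
```

It snapped, and the foot now meets the lid again at about the home height. One firmer push confirms the rigid stop.

Call:
jog_arm --pt "0 0 0.1 0 0 0" --pt "0 0 0.2 0 0 0" --pt "0 0 0.3 0 0 0" --pt "0 0 0.3 0 0 0"

```text
clock: 8.2
eef_pos: [0.612, -0.1504, 0.1111]
tcp_rot: [3.141, -0.0, -0.277]
wrist_force: [-7.0, 2.8, 16.4]
opening: 0.277
grasp_force: 62.5
```

Call:
jog_arm --pt "0 0 -0.5 0 0 0" --pt "0 0 -1 0 0 0" --pt "0 0 -2.5 0 0 0" --pt "0 0 -5 0 0 0" --pt "0 0 -8 0 0 0" --pt "0 0 -9 0 0 0" --pt "0 0 -9 0 0 0"

```text
clock: 8.9
eef_pos: [0.6132, -0.1509, 0.2001]
tcp_rot: [3.141, -0.006, -0.277]
wrist_force: [-0.9, -0.9, -2.0]
opening: 0.276
grasp_force: 59.9
```

```bash
python3 - <<'E'
from h import *
to([.454,.350,.19],5); c=cap('wrist','w6')
cv2.imwrite('pics/w6c.png',cv2.resize(c['image'][120:360,150:470,::-1],None,fx=2.4,fy=2.4,interpolation=cv2.INTER_CUBIC))
E
```

```text
t 8.9 [ 0.6132 -0.1509  0.2001] [ 3.141 -0.006 -0.277] step cm [-29.02 -43.82   0.83] [ 0.001 -0.005 -0.364]
```

View pics/w6c.png

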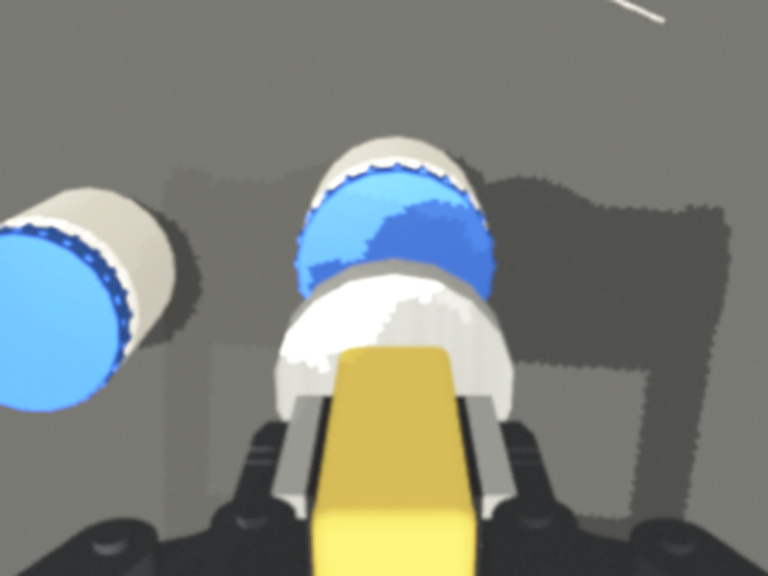

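Crop: no red remains and the lid sits like its sealed neighbour at the left. Carrying the press to the tray, above everything.

Call:
jog_arm --pt "-1.2 -1.8 0 0 0 -0.02" --pt "-3.6 -5.4 0 0 0 -0.06" --pt "-6 -9 0 0 0 -0.1" --pt "-8.4 -12.6 0 0 0 -0.14" --pt "-10.8 -16.2 0 0 0 -0.18" --pt "-13.2 -19.8 0 0 0 -0.22" --pt "-15.6 -23.4 0 0 0 -0.26" --pt "-18 -27 0 0 0 -0.3" --pt "-19.8 -29.7 0 0 0 -0.34" --pt "-20.5 -30.8 0 0 0 -0.36"

```text
clock: 9.95
eef_pos: [0.495, 0.2049, 0.195]
tcp_rot: [-3.141, 0.005, 0.088]
wrist_force: [-0.1, -0.1, -3.2]
opening: 0.274
grasp_force: 59.9
```

```bash
python3 - <<'E'
from h import *
to([.454,.350,.19],5); c=cap('wrist','w7')
E
```

```text
t 9.95 [0.495  0.2049 0.195 ] [-3.141  0.005  0.088] step cm [ -2.81 -14.81   0.52] [-0.001  0.005  0.001]
```

Call:
jog_arm --pt "-0.6 -3 0 0 0 0" --pt "-1.2 -6.5 0 0 0 0" --pt "-2 -10 0 0 0 0" --pt "-2.6 -13 1 0 0 0" --pt "-2.8 -14.6 3 0 0 0" --pt "-2.8 -14.8 5 0 0 0" --pt "-2.8 -14.8 7 0 0 0" --pt "-2.8 -14.8 8 0 0 0" --pt "-2.8 -14.8 8 0 0 0" --pt "-2.8 -14.8 8 0 0 0"

```text
clock: 11.0
eef_pos: [0.4588, 0.3468, 0.1174]
tcp_rot: [3.141, 0.0, 0.082]
wrist_force: [0.3, 0.5, -1.1]
opening: 0.274
grasp_force: 60.0
```

```bash
python3 - <<'E'
from h import *
to([.454,.350,.0395],5); c=cap('wrist','w8')
a=c['image'][:,:,::-1]; b=cap('scene','s8')['image'][250:430,320:560,::-1]
cv2.imwrite('pics/c8.png',np.hstack([cv2.resize(a,(400,300)),cv2.resize(b,(400,300))]))
E
```

```text
t 11.0 [0.4588 0.3468 0.1174] [3.141 0.    0.082] step cm [-0.45 -0.36  7.79] [ 0.     0.    -0.005]
```

View pics/c8.png

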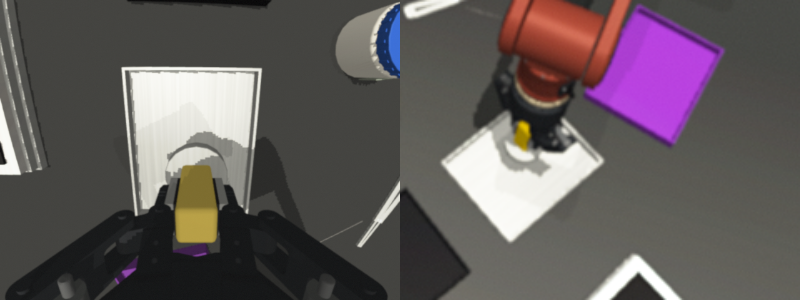

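The press hangs over the steel tray, with the foot at wrist (197,175) between walls at (130,…) and (260,…). Lowering it to the floor.

Call:
jog_arm --pt "-0.4 -0.3 2.5 0 0 0" --pt "-0.4 -0.3 4.5 0 0 0" --pt "-0.4 -0.3 6 0 0 0" --pt "-0.4 -0.3 7 0 0 0" --pt "-0.4 -0.3 7.4 0 0 0" --pt "-0.4 -0.3 7.6 0 0 0" --pt "-0.4 -0.3 7.6 0 0 0" --pt "-0.4 -0.3 7.6 0 0 0"

```text
clock: 11.9
eef_pos: [0.4549, 0.3504, 0.0422]
tcp_rot: [-3.141, -0.002, 0.083]
wrist_force: [-0.3, 0.6, -2.0]
opening: 0.276
grasp_force: 60.2
```

Call:
jog_arm --pt "0 0 0.05 0 0 0" --pt "0 0 0.1 0 0 0" --pt "0 0 0.15 0 0 0" --pt "0 0 0.2 0 0 0" --pt "0 0 0.2 0 0 0"

```text
clock: 12.4
eef_pos: [0.4541, 0.3499, 0.0393]
tcp_rot: [3.142, 0.0, 0.083]
wrist_force: [0.7, -1.0, -1.9]
opening: 0.272
grasp_force: 60.2
```

Call:
jog_arm --pt "0 0 0.05 0 0 0" --pt "0 0 0.1 0 0 0" --pt "0 0 0.1 0 0 0"

```text
clock: 12.7
eef_pos: [0.4542, 0.3499, 0.0392]
tcp_rot: [3.141, 0.0, 0.083]
wrist_force: [-2.4, -1.0, 4.6]
opening: 0.273
grasp_force: 61.0
```

Contact with the floor. Releasing, then going straight up.

Call:
jog_arm --pt "0 0 -0.05 0 0 0" --pt "0 0 -0.05 0 0 0" --pt "0 0 -0.05 0 0 0" --pt "0 0 -0.05 0 0 0" --pt "0 0 -0.05 0 0 0" --pt "0 0 -0.05 0 0 0" --pt "0 0 -0.05 0 0 0" --pt "0 0 -0.05 0 0 0" --pt "0 0 -0.05 0 0 0" --grip -1

```text
clock: 13.6
eef_pos: [0.4541, 0.3499, 0.0388]
tcp_rot: [3.142, 0.0, 0.083]
wrist_force: [0.4, -0.8, -0.4]
opening: 1.002
grasp_force: 0.0
```

Call:
jog_arm --pt "0 0 -1 0 0 0" --pt "0 0 -3 0 0 0" --pt "0 0 -6 0 0 0" --pt "0 0 -10 0 0 0" --pt "0 0 -14 0 0 0" --pt "0 0 -16 0 0 0" --pt "0 0 -16 0 0 0"

```text
clock: 14.3
eef_pos: [0.457, 0.3517, 0.2046]
tcp_rot: [-3.137, -0.009, 0.083]
wrist_force: [0.3, 0.3, 0.4]
opening: 1.003
grasp_force: 0.0
```

```bash
python3 - <<'E'
from h import *
c=cap('wrist','w9'); b=cap('scene','s9'); t=cap('top','t9')
q,p=blob(c,150,100,340,340,'bright',.083); print(q.mean(0),p.min(0),p.max(0))
for v in (215,220,225,230,235,240): print(v,dep(c,314,v).round(3))
t0=load('top0')
for z,bx in ((.075,(360,140,60,60)),(.075,(305,140,45,45)),(.075,(225,155,45,45))):
    print([blob(k,*bx,'blue',z)[0].mean(0).round(4) for k in (t0,t)])
q,_=blob(b,215,205,45,45,'blue',.075); print('lid scene',q.mean(0))
r=lambda i,x,y,w,h:cv2.resize(i['image'][y:y+h,x:x+w,::-1],(400,300))
cv2.imwrite('pics/c9.png',np.hstack([r(b,190,190,240,180),r(c,120,80,400,300)]))
E
```

```text
[0.4550713  0.33974793] [327 231] [329 233]
215 [0.465 0.352 0.07 ]
220 [0.464 0.352 0.081]
225 [0.46  0.352 0.083]
230 [0.456 0.351 0.082]
235 [0.452 0.351 0.084]
240 [0.448 0.351 0.084]
[array([ 0.6125, -0.1512]), array([ 0.6102, -0.1502])]
[array([ 0.6255, -0.0177]), array([ 0.6255, -0.0178])]
[array([0.5934, 0.1615]), array([0.5934, 0.1615])]
lid scene [ 0.61061314 -0.14749246]
```

View pics/c9.png

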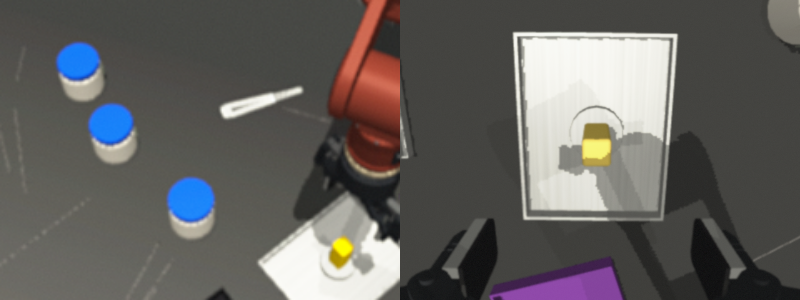

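The press stands upright in the steel tray (wrist crop 596,145), its top at 83 mm. No pot shows red, and the pots haven't moved: the pressed one still measures (0.610,−0.150). The forceps lie as before, and the gripper is clear.

```bash
python3 -c "
from rig import robot
print(robot.hand_in())"
```

```text
the job is handed in; nothing more can be done
None
```

The lid on the open pot is pressed fully home with no red showing, the press stands upright on the steel tray floor, the pots and forceps were left in place, and the job is handed in at about 14.5 s on the clock.

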